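# Checking blind wing nuts for thread depth on a thread gauge

### The job

One of the two brass wing nuts has been started on the thread gauge: screw it down clockwise until it stops, see whether its face has come fully home on the gauge's shoulder or has stopped short of it, then unscrew it and take it off. Set it down on its open face, lying flat, in the square wooden tray if it went fully home, or in the round steel pan if it stopped short. Leave the other nut waiting on the steel block, and the wrench and the oil can where they are.

Things in the scene. Friction and masses are not known exactly. Their poses are not given: they have to be found in the camera images.
- gauge: the thread gauge, bolted down: a flanged foot 110 mm across and 14 mm high, a post 44 mm in diameter with a flat top (the shoulder) 34 mm above the bench, and on it an upright stud 28 mm in diameter, 36 mm long (its top 8 mm a plain pilot). Right-hand three-start thread, 18 mm of travel a turn, 1.5 mm of play, dry friction: a nut stays where it is left. Origin at the centre of the underside, z up
- gauge_shoulder (a point): centre of the flat shoulder, on the stud's axis. Fully home, a nut's lower face lies on it; a started nut's is 17 mm above it. The thread lets go of a nut at about 21 mm; from 22 to 26 mm it lifts straight off (turned on, it drops 6 mm into the next start each third of a turn). A wing pushed round 47 mm from the axis takes 1 to 3 N until the nut stops dead
- nut_1_center (a point): blind brass wing nut (closed top, open mouth below), 47 mm high, 0.34 kg. Hub 40 mm in diameter (45 mm collar round its foot); two opposite wings, 8 mm thick, reach 61 mm from the axis, 8 to 30 mm above the lower face. Fingers can grasp the hub between the wings. Point: on the axis, half-way up, 23.5 mm above the lower face; x along the wings, z up. One nut starts on the gauge, the other on the block
- nut_1: the same nut; origin at the centre of its lower face. nut_1 and nut_2 look alike, but the blind thread of one of them is too shallow: it stops on the stud's end with its face 8 mm above the shoulder; the other goes fully home
- nut_2_center (a point): blind brass wing nut (closed top, open mouth below), 47 mm high, 0.34 kg. Hub 40 mm in diameter (45 mm collar round its foot); two opposite wings, 8 mm thick, reach 61 mm from the axis, 8 to 30 mm above the lower face. Fingers can grasp the hub between the wings. Point: on the axis, half-way up, 23.5 mm above the lower face; x along the wings, z up. One nut starts on the gauge, the other on the block
- nut_2: the same nut; origin at the centre of its lower face
- block: a plain ground steel set-up block, 76 x 76 mm, 51 mm high; the waiting nut stands on it. Fixed. Origin at the centre of its underside
- tray: for good nuts: the square wooden tray, 190 x 190 mm outside, 36 mm high, walls 8 mm and floor 8 mm thick, heavy (does not move). Origin at the centre of its underside, x and y along its sides
- pan: for nuts that stop short: the round steel pan, 200 mm in diameter, 39 mm high, wall 4 mm and floor 3 mm thick, does not move. Origin at the centre of its underside
- wrench: bystander: a steel wrench 150 mm long, lying on the bench
- oiler: bystander: a copper oil can 64 mm in diameter, 150 mm high with its spout
Not all that is in view belongs to the job. What is shaped like the block but green or turquoise is not meant.

How it is judged:
By the outcome, as a careful person would: the job done as asked, in the order asked, and still so for the second after the job is handed in, with the robot touching nothing.
It also fails if it takes over 72 s, if anything falls off the work surface, if the arm or the gripper's body presses on something with over 40 N, if the wrist force passes 120 N, or if a joint passes its speed limit or range.

### The arm

A 6-joint arm with a two-finger parallel gripper is mounted at the origin on the work surface. World frame = base frame: x ahead of the robot, y to its left, z up, the work surface at z = 0. Lengths are in m, angles in degrees, forces in N, time in s.
With the tool pointing down it reaches from about 0.4 to 0.825 m from the base axis. Payload 7 kg.
Tool frame: the origin (TCP) lies on the centre line of the jaws, within the pads' length; the fingertips stand 19 mm ahead of it and the grasp point (between the pads) is the TCP; z points along the fingers, y is the line along which they close (so a half turn about z gives the same grasp; the last joint's range is limited). The gripper opens to 88 mm and grips with 3 to 60 N. Pads are 19 mm wide; open, the fingers measure 130 mm over their backs; the gripper's body (78 mm by 193 mm) begins 47 mm behind the grasp point.
Start: joints at [-51.274, 20.546, 0.682, 0, -70.136, -16.507], TCP at [0.255, -0.625, 0.246] pointing down, gripper open.
Joint ranges: [-176.03, 176.03], [-82.01, 121.73], [-58.28, 71.71], [-173.87, 95.51], [-174.79, -0.11], [-173.66, 173.66]. Speed limits (degrees/s): [136.94, 136.94, 172.46, 180, 180, 180].

### API

Orientations are given as [roll, pitch, yaw] about the fixed x, y, z axes, in that order (R = Rz(yaw) Ry(pitch) Rx(roll)).
In Python, from plant import get_state, capture, close_job gives the robot as it stands.
- The arm moves only by the tool apply_moves, never from a script. Its argument "targets" is a list of rows, each a list of 7 numbers: the opening, from 0 (shut) to 1 (fully open), then the shift along the tool's x, y, z normalised to -1 to 1, where 1 is 1000 mm, then the turn, a rotation vector about the tool's x, y, z normalised to -1 to 1, where 1 is 90 degrees. In form: [[claw, tx, ty, tz, ax, ay, az], ...]. A call has 1 to 20 rows; each row shifts and turns the commanded pose from where the row before left it, along the tool's axes as they then stand; what a row does not reach is not made up. A row lasts 1/12 s, in which the tool goes at most 41.7 mm and 7.16 degrees, less where a joint would pass 70% of its speed; a pose out of reach is approached as far as the arm can. A call with a number of a shift or a turn outside -1 to 1 is refused whole. A call with a gripper value outside its range is refused whole. The fingers move at their own pace and stop on an object; "newtons" is the grip in N (left out, the last holds). Time passes only in rows, so rows that do not move let the fingers close. It gives the time, the measured TCP pose, the force, the opening and the grip force at its end, in the units of the state.
- get_state(): the state, without advancing time (a new reading comes with each control period).
- capture(name): name is "side" or "top"; returns a dict with "frame" (480x640x3 uint8, red, green, blue), "range_z" (480x640 float32, m along the optical axis (not along the pixel's ray), 0 where there is no reading), "camera_matrix" (3x3 intrinsics, pixels), "T" (4x4, takes a point from camera to world coordinates). Camera axes: x right, y down, z forward; pixel columns grow to the right and rows downward; lengths in m; the calibration is good to about 2 mm. A picture is of the moment at which its call begins.
- close_job(): hands the job in; it is judged then, once.
The state is a dict: "time_s": time; "joints": joint angles; "qd": joint speeds; "joint_torque": joint torques, N m; "tcp_pos": TCP position; "eef_rot": TCP orientation; "contact_force": force on the tool from outside, world axes, zero at the start; "moment": the same for the moment, N m; "gripper_width": finger opening in m; "gripper_force": force on a finger pad.
Only numpy, scipy, OpenCV 4.12 (cv2) and the standard library are available. Lean on these libraries where they do the work, as an engineer would, in place of code of your own. Each camera call takes 0.05 s, during which the arm holds its last target. There are 200 camera calls.

## Working session

There is one attempt and no reset: what is moved stays moved. The work goes in short steps, Python scripts to look and compute and a tool call to move; the robot and the scene stay as the last step left them, time stands still between calls to the robot, and variables do not carry over. Pictures are saved under pics/ and viewed, at most 10 in all, crops included, and the job is handed in when it is done.

Besides the shell and the picture viewer there is one more tool, called as name(argument=value, ...) on one line, values as JSON. apply_moves: Moves the arm, as the interface text tells. Scaled input: -1 to 1 covers 1000 mm each way for a shift and 90 degrees each way for a turn. Its arguments: {"type":"object","properties":{"targets":{"type":"array","items":{"type":"array","items":{"type":"number"}}},"newtons":{"type":"number"}},"required":["targets"]}

```bash
mkdir -p pics; ls; python3 - <<'E'
from plant import *
import cv2,numpy as np
print(get_state())
for n in("top","side"):
    c=capture(n); cv2.imwrite(f"pics/{n}0.png",c["frame"][...,::-1]); print(n,c["camera_matrix"],c["T"])
    np.savez(f"{n}0.npz",**c)
E
```

```text
pics
{'time_s': 0.0, 'joints': array([-5.12738082e+01,  2.05922445e+01,  6.32024695e-01, -2.13563636e-02,
       -7.01344388e+01, -1.65093000e+01]), 'qd': array([-0.02090025, -0.03161096,  0.02556618, -0.05934263,  0.01578604,
       -0.05686766]), 'joint_torque': array([-1.66404584e-04, -5.82722425e+01,  2.93034464e+01,  6.99691951e+00,
        6.51130467e-03, -1.88996282e-04]), 'tcp_pos': array([ 0.25505762, -0.62445065,  0.24459634]), 'eef_rot': array([ 1.79903538e+02, -7.65364526e-03, -1.57790376e+02]), 'contact_force': array([ 0.16793688, -0.39988704,  0.53949149]), 'moment': array([-0.0190038 ,  0.01237473,  0.00378458]), 'gripper_force': 0.0, 'gripper_width': 0.0877353448112418}
top [[540.39390489   0.         323.0436226 ]
 [  0.         540.39390489 247.72737987]
 [  0.           0.           1.        ]] [[-0.0190003  -0.9824447   0.18558392  0.36454567]
 [-0.99923665  0.02499617  0.03002176 -0.01072844]
 [-0.0341336  -0.18487183 -0.98216969  1.14414753]
 [ 0.          0.          0.          1.        ]]
side [[463.39132763   0.         321.26297753]
 [  0.         463.39132763 239.14413871]
 [  0.           0.           1.        ]] [[ 0.99558792 -0.05951002  0.07254822  0.52086642]
 [-0.09352525 -0.56674214  0.81856972 -0.66238725]
 [-0.00759696 -0.82174321 -0.56980732  0.56677264]
 [ 0.          0.          0.          1.        ]]
```

View pics/top0.png

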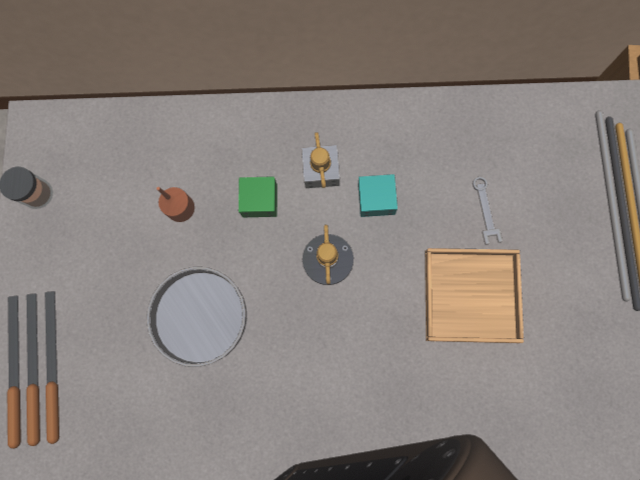

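View pics/side0.png

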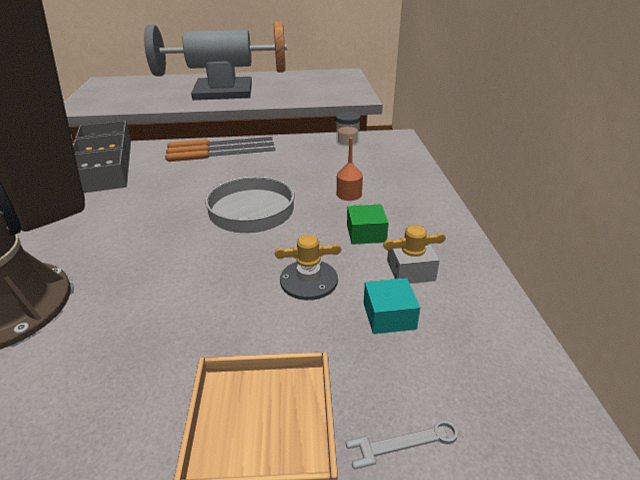

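The top view shows the started nut on the gauge at (327,253) with its wings along image vertical. The waiting nut on the block is at (320,160), the pan at (197,316), the tray at (475,296), the wrench at (487,210) and the oiler at (174,204).

```bash
cat > h.py <<'E'
import numpy as np,cv2
from plant import *
def pts(c,m=None):
    v,u=np.mgrid[0:480,0:640]; z=c["range_z"]; K=c["camera_matrix"]
    P=np.stack([(u-K[0,2])/K[0,0]*z,(v-K[1,2])/K[1,1]*z,z],-1)
    return P@c["T"][:3,:3].T+c["T"][:3,3]
def brass(c):
    h=cv2.cvtColor(c["frame"],cv2.COLOR_RGB2HSV)
    return (h[...,0]>10)&(h[...,0]<26)&(h[...,1]>130)&(c["range_z"]>0)
def nut(c,cx,cy,r=.075):
    P=pts(c);m=brass(c)&(np.hypot(P[...,0]-cx,P[...,1]-cy)<r)&(P[...,2]>.03)
    Q=P[m];zt=np.percentile(Q[:,2],98)
    T=Q[Q[:,2]>zt-.004]; ctr=(T[:,:2].max(0)+T[:,:2].min(0))/2
    W=Q[np.hypot(*(Q[:,:2]-ctr).T)>.026][:,:2]; 
    w,V=np.linalg.eigh(np.cov((W-W.mean(0)).T)); a=V[:,1]
    return dict(n=len(Q),ztop=zt,med=np.median(T[:,2]),ctr=ctr,topmean=T.mean(0),wc=(W.max(0)+W.min(0))/2,yaw=np.degrees(np.arctan2(a[1],a[0]))%180)
E
python3 - <<'E'
from h import *
for n in("top","side"):
    c=dict(np.load(f"{n}0.npz")); P=pts(c)
    for (u,v) in ([(327,253),(320,160),(475,296),(197,316)] if n=="top" else [(308,240),(415,233)]):
        p=P[v,u]; print(n,u,v,p.round(4))
        if p[2]>.06: print(nut(c,*p[:2]))
    if n=="top":
        q=lambda u,v:P[v,u].round(3)
        print([q(*x) for x in [(430,296),(519,296),(475,251),(475,340),(152,316),(243,316),(197,270),(197,362)]])
E
```

```text
top 327 253 [0.5518 0.0137 0.0964]
{'n': 171, 'ztop': np.float64(0.09908279561298676), 'med': np.float64(0.09694546754654709), 'ctr': array([0.55583326, 0.01363115]), 'topmean': array([0.55776223, 0.01891118, 0.09722078]), 'wc': array([0.55462826, 0.01511333]), 'yaw': np.float64(1.316936668088033)}
top 320 160 [0.7449 0.0241 0.0952]
{'n': 141, 'ztop': np.float64(0.09936374977289945), 'med': np.float64(0.09714000603932216), 'ctr': array([0.75572826, 0.02590504]), 'topmean': array([0.75908223, 0.02908585, 0.09732514]), 'wc': array([0.75373312, 0.0247233 ]), 'yaw': np.float64(6.54243055446392)}
top 475 296 [ 0.4689 -0.2914  0.0064]
top 197 316 [0.4398 0.2932 0.0053]
[array([ 0.468, -0.193,  0.034]), array([ 0.464, -0.372,  0.037]), array([ 0.559, -0.291,  0.035]), array([ 0.378, -0.278,  0.033]), array([0.44 , 0.382, 0.025]), array([0.436, 0.189, 0.039]), array([0.535, 0.29 , 0.027]), array([0.345, 0.289, 0.011])]
side 308 240 [0.5569 0.0107 0.0981]
{'n': 990, 'ztop': np.float64(0.09794033640640729), 'med': np.float64(0.0962023128463006), 'ctr': array([0.55606742, 0.01380436]), 'topmean': array([0.55620978, 0.01182289, 0.09618983]), 'wc': array([0.5558247 , 0.01427605]), 'yaw': np.float64(1.1461392922080051)}
side 415 233 [0.7514 0.015  0.0965]
{'n': 910, 'ztop': np.float64(0.0977020958412085), 'med': np.float64(0.09645181746383319), 'ctr': array([0.7546007 , 0.02363271]), 'topmean': array([0.75470382, 0.02238267, 0.09626897]), 'wc': array([0.75488346, 0.02390828]), 'yaw': np.float64(6.533194818451477)}
```

apply_moves(targets=[[1, -0.0288, 0.0265, 0, 0, 0, 0], [1, -0.0288, 0.0265, 0, 0, 0, 0], [1, -0.0288, 0.0265, 0, 0, 0, 0], [1, -0.0288, 0.0265, 0, 0, 0, 0], [1, -0.0288, 0.0265, 0, 0, 0, 0], [1, -0.0288, 0.0265, 0, 0, 0, 0], [1, -0.0288, 0.0265, 0, 0, 0, 0], [1, -0.0288, 0.0265, 0, 0, 0, 0], [1, -0.0288, 0.0265, 0, 0, 0, 0], [1, -0.0288, 0.0265, 0, 0, 0, 0], [1, -0.0288, 0.0265, 0, 0, 0, 0], [1, -0.0288, 0.0265, 0, 0, 0, 0], [1, -0.0288, 0.0265, 0, 0, 0, 0], [1, -0.0288, 0.0265, 0, 0, 0, 0], [1, -0.0288, 0.0265, 0, 0, 0, 0], [1, -0.0288, 0.0265, 0, 0, 0, 0], [1, -0.0288, 0.0265, 0, 0, 0, 0], [1, -0.0288, 0.0265, 0, 0, 0, 0], [1, 0, 0, 0, 0, 0, -0.0768], [1, 0, 0, 0, 0, 0, -0.0768]], newtons=25)

```text
time_s: 1.77
tcp_pos: [0.5552, 0.015, 0.2447]
eef_rot: [180.0, -0.1, -143.5]
contact_force: [-0.2, 0.0, -0.1]
gripper_width: 0.088
gripper_force: 0.0
```

apply_moves(targets=[[1, 0, 0, 0, 0, 0, -0.0768], [1, 0, 0, 0, 0, 0, -0.0768], [1, 0, 0, 0, 0, 0, -0.0768], [1, 0, 0, 0, 0, 0, -0.0768], [1, 0, 0, 0, 0, 0, -0.0768], [1, 0, 0, 0, 0, 0, -0.0768], [1, 0, 0, 0, 0, 0, -0.0768], [1, 0, 0, 0, 0, 0, -0.0768], [1, 0, 0, 0, 0, 0, -0.0768], [1, 0, 0, 0, 0, 0, -0.0768], [1, 0, 0, 0, 0, 0, -0.0768], [1, 0, 0, 0, 0, 0, -0.0768], [1, 0, 0, 0, 0, 0, -0.0768], [1, 0, 0, 0, 0, 0, -0.0768], [1, 0, 0, 0, 0, 0, -0.0768], [1, 0, 0, 0, 0, 0, -0.0768], [1, 0, 0, 0, 0, 0, -0.0768], [1, 0, 0, 0, 0, 0, -0.0768], [1, 0, 0, 0, 0, 0, -0.0768], [1, 0, 0, 0, 0, 0, -0.0768]])

```text
time_s: 3.43
tcp_pos: [0.5544, 0.0127, 0.2452]
eef_rot: [180.0, 0.0, -5.4]
contact_force: [-0.3, 0.2, -0.9]
gripper_width: 0.0878
gripper_force: 0.0
```

```bash
python3 - <<'E'
from h import *
s=get_state();print(s)
c=capture("side");print(nut(c,.555,.0137));print(nut(capture("side"),.555,.0137))
E
```

```text
{'time_s': 3.4333, 'joints': array([ 2.15381902e+01,  9.28398628e+00, -1.46769298e+01, -1.24010026e-02,
       -6.60852927e+01,  6.30874707e+01]), 'qd': array([ 2.17247953e-02,  5.95525059e-02, -2.45606656e-02,  1.01561834e-01,
       -4.54568830e-02,  8.23222076e+01]), 'joint_torque': array([-1.94765482e-03, -4.18634319e+01,  2.85601598e+01,  6.72512367e+00,
        7.83616514e-02, -2.39247836e+00]), 'tcp_pos': array([0.55444679, 0.01270761, 0.24516657]), 'eef_rot': array([ 1.79989189e+02,  4.63340418e-02, -5.37937514e+00]), 'contact_force': array([-0.33674757,  0.18853374, -0.92331237]), 'moment': array([-0.12106499,  0.15146129,  0.00984317]), 'gripper_force': 0.0, 'gripper_width': 0.0877677552414665}
{'n': 1097, 'ztop': np.float64(0.3264213308054039), 'med': np.float64(0.3356053208063031), 'ctr': array([ 0.56028945, -0.01408934]), 'topmean': array([ 0.55560681, -0.00845922,  0.34774512]), 'wc': array([0.55586219, 0.01769647]), 'yaw': np.float64(3.1224582198439066)}
{'n': 1107, 'ztop': np.float64(0.3592878515607832), 'med': np.float64(0.39783110798762955), 'ctr': array([ 0.55338451, -0.01330053]), 'topmean': array([ 0.54598073, -0.01064385,  0.39659662]), 'wc': array([0.55598889, 0.02318408]), 'yaw': np.float64(2.791666003850395)}
```

apply_moves(targets=[[1, 0, 0, 0, 0, 0, -0.0768], [1, 0.001, -0.001, 0.03, 0, 0, 0], [1, 0, 0, 0.035, 0, 0, 0], [1, 0, 0, 0.035, 0, 0, 0], [1, 0, 0, 0.03, 0, 0, 0], [1, 0, 0, 0.02, 0, 0, 0], [1, 0, 0, 0.012, 0, 0, 0], [1, 0, 0, 0, 0, 0, 0], [1, 0, 0, 0, 0, 0, 0]])

```text
time_s: 4.28
tcp_pos: [0.5554, 0.0136, 0.0831]
eef_rot: [180.0, 0.1, 1.0]
contact_force: [-0.1, -0.1, -0.5]
gripper_width: 0.0874
gripper_force: 0.0
```

```bash
sed -i 's/(P\[...,2\]>.03)/(P[...,2]>.03)\&(P[...,2]<.105)/' h.py; python3 - <<'E'
from h import *
s=get_state();print(s['tcp_pos'],s['eef_rot'],s['joints'],s['contact_force'])
c=capture("side");print(nut(c,.555,.0137)); cv2.imwrite("pics/s1.png",cv2.resize(c["frame"][160:310,220:420,::-1],(800,600)))
E
```

```text
[0.5554439  0.01360431 0.08311395] [1.79958831e+02 9.26842608e-02 1.03012665e+00] [ 2.16015259e+01  1.87044075e+01 -2.60649519e+01  8.40424808e-03
 -4.53318809e+01  6.94227206e+01] [-0.09400275 -0.1334865  -0.47191768]
{'n': 249, 'ztop': np.float64(0.08068776285554469), 'med': np.float64(0.07895216526738191), 'ctr': array([0.55521565, 0.01320252]), 'topmean': array([0.52657765, 0.01265513, 0.07900303]), 'wc': array([0.55596194, 0.01320252]), 'yaw': np.float64(1.0721718088401246)}
```

View pics/s1.png

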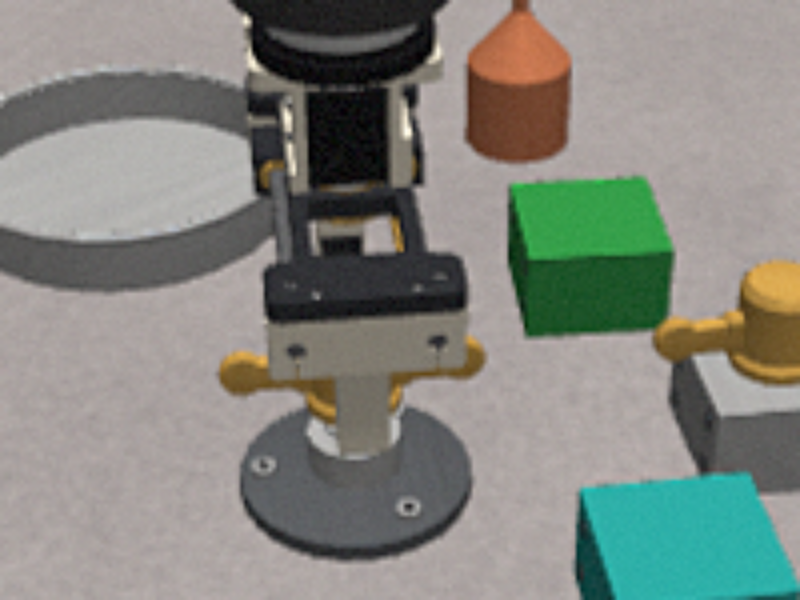

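The open jaws straddle the gauge nut's hub at (360,400) in the crop, with the wings clear on both sides. Closing on it now.

apply_moves(targets=[[0, 0, 0, 0, 0, 0, 0], [0, 0, 0, 0, 0, 0, 0], [0, 0, 0, 0, 0, 0, 0], [0, 0, 0, 0, 0, 0, 0], [0, 0, 0, 0, 0, 0, 0], [0, 0, 0, 0, 0, 0, 0]], newtons=25)

```text
time_s: 4.83
tcp_pos: [0.5558, 0.0138, 0.0839]
eef_rot: [-180.0, -0.0, 1.2]
contact_force: [-0.0, -1.1, 0.2]
gripper_width: 0.0532
gripper_force: 0.0
```

```bash
cat > st.py <<'E'
from plant import *
s=get_state()
for k in ('time_s','tcp_pos','eef_rot','contact_force','moment','gripper_force','gripper_width'): print(k,s[k])
print('j6',s['joints'][5])
E
python3 st.py
```

```text
time_s 4.8333
tcp_pos [0.55582702 0.01381242 0.08385033]
eef_rot [-1.79990117e+02 -2.68502096e-02  1.18694207e+00]
contact_force [-0.0139908  -1.08706507  0.16300363]
moment [-0.08161844  0.1347654  -0.02707633]
gripper_force 0.0
gripper_width 0.05322668428384221
j6 69.58359729639368
```

Still closing. Allow a little longer, then turn 140°.

apply_moves(targets=[[0, 0, 0, 0, 0, 0, 0], [0, 0, 0, 0, 0, 0, 0], [0, 0, 0, 0, 0, 0, 0], [0, 0, 0, 0, 0, 0, 0], [0, 0, 0, 0, 0, 0, 0], [0, 0, 0, 0.0002, 0, 0, 0.04], [0, 0, 0, 0.0003, 0, 0, 0.07], [0, 0, 0, 0.0003, 0, 0, 0.07]])

```text
time_s: 5.5
tcp_pos: [0.5558, 0.0137, 0.0828]
eef_rot: [180.0, -0.0, -15.3]
contact_force: [0.3, -1.6, 0.8]
gripper_width: 0.0398
gripper_force: 25.0
```

```bash
python3 st.py
```

```text
time_s 5.5
tcp_pos [0.55584872 0.01366759 0.08282028]
eef_rot [ 1.79992562e+02 -1.13660877e-02 -1.52886190e+01]
contact_force [ 0.30153805 -1.55541706  0.77880992]
moment [-3.60724702e-01  9.11067915e-05  1.81154078e-02]
gripper_force 24.992288954090327
gripper_width 0.039776560829203306
j6 53.102391353751706
```

apply_moves(targets=[[0, 0, 0, 0.00035, 0, 0, 0.0778], [0, 0, 0, 0.00035, 0, 0, 0.0778], [0, 0, 0, 0.00035, 0, 0, 0.0778], [0, 0, 0, 0.00035, 0, 0, 0.0778], [0, 0, 0, 0.00035, 0, 0, 0.0778], [0, 0, 0, 0.00035, 0, 0, 0.0778], [0, 0, 0, 0.00035, 0, 0, 0.0778], [0, 0, 0, 0.00035, 0, 0, 0.0778], [0, 0, 0, 0.00035, 0, 0, 0.0778], [0, 0, 0, 0.00035, 0, 0, 0.0778], [0, 0, 0, 0.00035, 0, 0, 0.0778], [0, 0, 0, 0.00035, 0, 0, 0.0778], [0, 0, 0, 0.00035, 0, 0, 0.0778], [0, 0, 0, 0.00035, 0, 0, 0.0778], [0, 0, 0, 0.00035, 0, 0, 0.0778], [0, 0, 0, 0.00035, 0, 0, 0.0778], [0, 0, 0, 0.00035, 0, 0, 0.0778], [0, 0, 0, 0.00035, 0, 0, 0.0778]])

```text
time_s: 7.0
tcp_pos: [0.5557, 0.0136, 0.0765]
eef_rot: [-180.0, -0.0, -141.4]
contact_force: [0.0, -0.4, 1.7]
gripper_width: 0.0395
gripper_force: 25.0
```

```bash
python3 st.py; python3 - <<'E'
from h import *
c=capture("side");print(nut(c,.555,.0137))
E
```

```text
time_s 7.0
tcp_pos [0.55566391 0.01364111 0.07653492]
eef_rot [-1.79996409e+02 -1.49615405e-02 -1.41383651e+02]
contact_force [ 0.02199978 -0.3949661   1.7047641 ]
moment [-0.06145462  0.2413644   0.02252268]
gripper_force 24.991581249050796
gripper_width 0.039542188497508526
j6 -72.98928811615474
{'n': 545, 'ztop': np.float64(0.09002580367083815), 'med': np.float64(0.08905187529456321), 'ctr': array([0.55026105, 0.01328722]), 'topmean': array([0.54929363, 0.00770665, 0.0887909 ]), 'wc': array([ 0.52164708, -0.01549223]), 'yaw': np.float64(36.96226461497409)}
```

apply_moves(targets=[[0, 0, 0, 0.00035, 0, 0, 0.0778], [0, 0, 0, 0.00035, 0, 0, 0.0778], [0, 0, 0, 0.00035, 0, 0, 0.0778], [0, 0, 0, 0.0003, 0, 0, 0.0667], [0, 0, 0, 0.0002, 0, 0, 0.0444], [0, 0, 0, 0.0002, 0, 0, 0.0444], [0, 0, 0, 0.0002, 0, 0, 0.0444], [0, 0, 0, 0.0002, 0, 0, 0.0444], [0, 0, 0, 0.0002, 0, 0, 0.0444]])

```text
time_s: 7.8
tcp_pos: [0.5562, 0.0137, 0.0747]
eef_rot: [-180.0, 0.0, 172.0]
contact_force: [-1.5, -0.3, 7.5]
gripper_width: 0.0398
gripper_force: 25.0
```

```bash
python3 st.py; python3 - <<'E'
from h import *
c=capture("side");print(nut(c,.555,.0137))
E
```

```text
time_s 7.8
tcp_pos [0.55615311 0.01372991 0.07473233]
eef_rot [-1.79998671e+02  4.78546310e-02  1.71984254e+02]
contact_force [-1.52801286 -0.33329508  7.48316936]
moment [-0.13199152  0.55657624  0.01044713]
gripper_force 24.99865978374146
gripper_width 0.03984849647456201
j6 -119.63998314868523
{'n': 261, 'ztop': np.float64(0.07179382263603469), 'med': np.float64(0.06955772158494217), 'ctr': array([0.55551551, 0.01181573]), 'topmean': array([0.58777941, 0.00825063, 0.06987831]), 'wc': array([0.55601237, 0.00082349]), 'yaw': np.float64(172.03539969095928)}
```

apply_moves(targets=[[0, 0, 0, 0.0001, 0, 0, 0.0333], [0, 0, 0, 0.0001, 0, 0, 0.0333], [0, 0, 0, 0.0001, 0, 0, 0.0333], [0, 0, 0, 0.0001, 0, 0, 0.0333], [0, 0, 0, 0.0001, 0, 0, 0.0333]])

```text
time_s: 8.27
tcp_pos: [0.5564, 0.0137, 0.0747]
eef_rot: [180.0, 0.1, 157.1]
contact_force: [-2.8, 0.1, 11.2]
gripper_width: 0.0401
gripper_force: 25.0
```

```bash
python3 st.py; python3 - <<'E'
from h import *
c=capture("side");print(nut(c,.555,.0137))
E
```

```text
time_s 8.2667
tcp_pos [0.55638764 0.01374218 0.07472676]
eef_rot [1.79973678e+02 7.88171557e-02 1.57062208e+02]
contact_force [-2.83814497  0.1121033  11.20192676]
moment [-0.18628084  0.8930913   0.08271007]
gripper_force 25.00168115599081
gripper_width 0.04013268000150016
j6 -134.57397399377047
{'n': 329, 'ztop': np.float64(0.08497443900034984), 'med': np.float64(0.08443115034476811), 'ctr': array([0.57036694, 0.00359164]), 'topmean': array([0.5699744 , 0.0031176 , 0.08415998]), 'wc': array([ 0.57532296, -0.00881532]), 'yaw': np.float64(178.15332945407738)}
```

```bash
python3 - <<'E'
from h import *
c=capture("side"); a=c["frame"][200:305,240:380,::-1]
t=capture("top"); b=t["frame"][200:305,255:395,::-1]
cv2.imwrite("pics/s2.png",cv2.resize(np.hstack([a,b]),(800,300),interpolation=cv2.INTER_CUBIC))
E
```

```text
(no output)
```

View pics/s2.png

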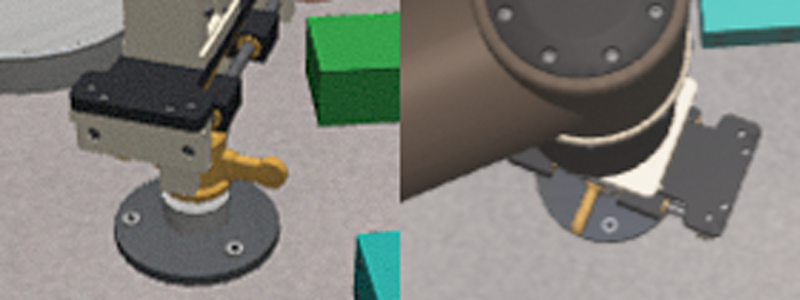

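apply_moves(targets=[[0, 0, 0, -0.0003, 0, 0, 0.0333], [0, 0, 0, -0.0003, 0, 0, 0.0333], [0, 0, 0, 0, 0, 0, 0.0333], [0, 0, 0, 0, 0, 0, 0.0333], [0, 0, 0, 0, 0, 0, 0.0333], [0, 0, 0, 0, 0, 0, 0.0333]])

```text
time_s: 8.92
tcp_pos: [0.5562, 0.0137, 0.0747]
eef_rot: [180.0, 0.1, 139.2]
contact_force: [1.0, -1.0, 3.6]
gripper_width: 0.04
gripper_force: 25.0
```

```bash
python3 st.py; python3 - <<'E'
from h import *
c=capture("side"); a=c["frame"][200:305,240:380,::-1]
t=capture("top"); b=t["frame"][200:305,255:395,::-1]
cv2.imwrite("pics/s3.png",cv2.resize(np.hstack([a,b]),(800,300),interpolation=cv2.INTER_CUBIC))
E
```

```text
time_s 8.9167
tcp_pos [0.5562221  0.01374141 0.07469575]
eef_rot [1.79991635e+02 5.71445554e-02 1.39162066e+02]
contact_force [ 0.97987241 -0.97287567  3.6442166 ]
moment [-0.38221873 -0.03180688  0.84595094]
gripper_force 25.025685265375238
gripper_width 0.04001856736375265
j6 -152.49838436472777
```

View pics/s3.png

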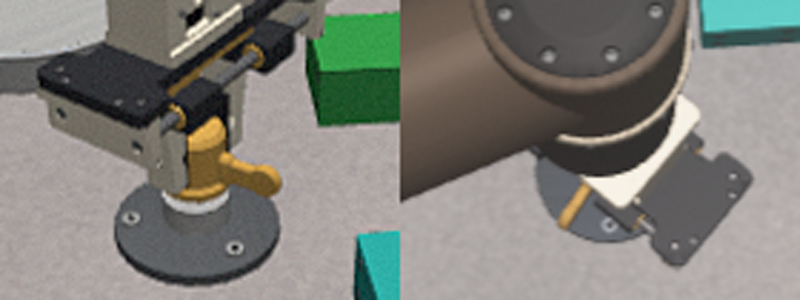

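The side crop shows bare white stud at (195,203) between the nut's collar and the shoulder. The moment has jumped to 0.85 N·m and the descent ended about 8 mm up, so the nut has stopped short. I'll check the hub-top height in the depth image and unscrew it.

```bash
python3 - <<'E'
from h import *
c=capture("side");P=pts(c);m=brass(c)&(np.hypot(P[...,0]-.5557,P[...,1]-.0137)<.021)&(P[...,2]<.12)&(P[...,2]>.035)
v,u=np.nonzero(m);z=P[m][:,2];print(len(z),np.percentile(z,[1,5,50,95,99]).round(4))
w=(c["frame"].min(-1)>150)&(np.hypot(P[...,0]-.5557,P[...,1]-.0137)<.017)&(P[...,2]<.06)
print("white stud z",w.sum(),np.percentile(P[w][:,2],[5,50,95]).round(4) if w.any() else'')
E
```

```text
305 [0.0458 0.0477 0.073  0.0882 0.0889]
white stud z 40 [0.0322 0.034  0.0356]
```

apply_moves(targets=[[0, 0, 0, 0, 0, 0, -0.05], [0, 0, 0, 0, 0, 0, -0.0778], [0, 0, 0, 0, 0, 0, -0.0778], [0, 0, 0, 0, 0, 0, -0.0778], [0, 0, 0, -0.00035, 0, 0, -0.0778], [0, 0, 0, -0.00035, 0, 0, -0.0778], [0, 0, 0, -0.00035, 0, 0, -0.0778], [0, 0, 0, -0.00035, 0, 0, -0.0778], [0, 0, 0, -0.00035, 0, 0, -0.0778], [0, 0, 0, -0.00035, 0, 0, -0.0778], [0, 0, 0, -0.00035, 0, 0, -0.0778], [0, 0, 0, -0.00035, 0, 0, -0.0778], [0, 0, 0, -0.00035, 0, 0, -0.0778], [0, 0, 0, -0.00035, 0, 0, -0.0778], [0, 0, 0, -0.00035, 0, 0, -0.0778], [0, 0, 0, -0.00035, 0, 0, -0.0778], [0, 0, 0, -0.00035, 0, 0, -0.0778], [0, 0, 0, -0.00035, 0, 0, -0.0778], [0, 0, 0, -0.00035, 0, 0, -0.0778], [0, 0, 0, -0.00035, 0, 0, -0.0778]])

```text
time_s: 10.73
tcp_pos: [0.5557, 0.0143, 0.0798]
eef_rot: [-180.0, 0.0, -83.0]
contact_force: [-1.4, 2.3, 2.3]
gripper_width: 0.0395
gripper_force: 25.0
```

```bash
python3 st.py
```

```text
time_s 10.7333
tcp_pos [0.55572556 0.01427591 0.07978709]
eef_rot [-1.79984598e+02  4.94673075e-02 -8.29617901e+01]
contact_force [-1.35344769  2.32436017  2.34295818]
moment [ 1.0242872   0.59227246 -0.03098885]
gripper_force 24.99666665600671
gripper_width 0.039548505552832895
j6 -14.541780596198148
```

Hub top is at 89 mm, which is 8 mm short of home, so this nut goes in the pan. Continuing to unscrew.

apply_moves(targets=[[0, 0, 0, -0.00035, 0, 0, -0.0778], [0, 0, 0, -0.00035, 0, 0, -0.0778], [0, 0, 0, -0.00035, 0, 0, -0.0778], [0, 0, 0, -0.00035, 0, 0, -0.0778], [0, 0, 0, -0.00035, 0, 0, -0.0778], [0, 0, 0, -0.00035, 0, 0, -0.0778], [0, 0, 0, -0.00035, 0, 0, -0.0778], [0, 0, 0, -0.00035, 0, 0, -0.0778], [0, 0, 0, -0.00035, 0, 0, -0.0778], [0, 0, 0, -0.00035, 0, 0, -0.0778], [0, 0, 0, -0.00035, 0, 0, -0.0778], [0, 0, 0, -0.00035, 0, 0, -0.0778], [0, 0, 0, -0.00035, 0, 0, -0.0778], [0, 0, 0, -0.00035, 0, 0, -0.0778], [0, 0, 0, -0.00035, 0, 0, -0.0778], [0, 0, 0, -0.00035, 0, 0, -0.0778], [0, 0, 0, -0.00035, 0, 0, -0.0778], [0, 0, 0, -0.00035, 0, 0, -0.0778], [0, 0, 0, -0.00035, 0, 0, -0.0778], [0, 0, 0, -0.00035, 0, 0, -0.0778]])

```text
time_s: 12.4
tcp_pos: [0.5556, 0.0138, 0.0867]
eef_rot: [-180.0, -0.0, 57.1]
contact_force: [-0.5, -0.2, 1.7]
gripper_width: 0.0402
gripper_force: 25.0
```

```bash
python3 st.py
```

```text
time_s 12.4
tcp_pos [0.55558109 0.01375097 0.08673216]
eef_rot [-1.79980440e+02 -3.11985124e-03  5.70764954e+01]
contact_force [-0.47628902 -0.15491999  1.67792392]
moment [-0.25037688  0.19590074 -0.06024906]
gripper_force 24.99727803398855
gripper_width 0.04021265301231346
j6 125.49917296158696
```

apply_moves(targets=[[0, 0, 0, -0.00035, 0, 0, -0.0778], [0, 0, 0, -0.00035, 0, 0, -0.0778], [0, 0, 0, -0.00035, 0, 0, -0.0778], [0, 0, 0, -0.00035, 0, 0, -0.0778], [0, 0, 0, -0.00035, 0, 0, -0.0778], [0, 0, 0, -0.00035, 0, 0, -0.0722], [0, 0, 0, -0.0005, 0, 0, 0], [0, 0, 0, -0.0005, 0, 0, 0]])

```text
time_s: 13.07
tcp_pos: [0.5552, 0.0137, 0.0893]
eef_rot: [-179.9, -0.0, 98.0]
contact_force: [2.1, -0.2, -3.6]
gripper_width: 0.0399
gripper_force: 25.0
```

```bash
python3 st.py
```

```text
time_s 13.0667
tcp_pos [0.55521487 0.01372787 0.08925209]
eef_rot [-1.79939986e+02 -1.79993283e-02  9.79530407e+01]
contact_force [ 2.06412528 -0.20786169 -3.59243635]
moment [-0.18367609 -0.48044828 -0.04773913]
gripper_force 24.996607984649017
gripper_width 0.03991817643634302
j6 166.38603623198702
```

apply_moves(targets=[[0, 0, 0, -0.001, 0, 0, 0], [0, 0, 0, -0.001, 0, 0, 0], [0, 0, 0, -0.001, 0, 0, 0]])

```text
time_s: 13.32
tcp_pos: [0.5553, 0.0137, 0.0926]
eef_rot: [-179.9, 0.0, 98.0]
contact_force: [-0.4, -0.0, -4.4]
gripper_width: 0.0398
gripper_force: 25.0
```

```bash
python3 st.py
```

```text
time_s 13.3167
tcp_pos [0.55528889 0.01368851 0.09261709]
eef_rot [-1.79941004e+02  4.64081082e-04  9.80040232e+01]
contact_force [-0.39768708 -0.04989424 -4.42201691]
moment [-0.18984452 -0.02640769 -0.02457176]
gripper_force 24.997553690336645
gripper_width 0.03976200628640941
j6 166.41371502902274
```

apply_moves(targets=[[0, 0, 0, -0.015, 0, 0, 0], [0, 0, 0, -0.03, 0, 0, 0], [0, 0, 0, -0.025, 0, 0, 0], [0, 0, 0, -0.01, 0, 0, 0], [0, 0.0158, -0.0042, 0, 0, 0, 0], [0, 0.032, -0.00844, 0, 0, 0, 0], [0, 0.032, -0.00844, 0, 0, 0, 0], [0, 0.032, -0.00844, 0, 0, 0, 0], [0, 0.032, -0.00844, 0, 0, 0, 0], [0, 0.032, -0.00844, 0, 0, 0, 0], [0, 0.032, -0.00844, 0, 0, 0, 0], [0, 0.032, -0.00844, 0, 0, 0, 0], [0, 0.032, -0.00844, 0, 0, 0, 0], [0, 0.0158, -0.0042, 0, 0, 0, 0], [0, 0, 0, 0, 0, 0, 0], [0, 0, 0, 0, 0, 0, 0]])

```text
time_s: 14.65
tcp_pos: [0.4391, 0.2884, 0.1721]
eef_rot: [-179.9, 0.0, 98.2]
contact_force: [0.3, -0.1, -4.5]
gripper_width: 0.04
gripper_force: 25.0
```

```bash
python3 st.py; python3 - <<'E'
from h import *
c=dict(np.load("top0.npz"));P=pts(c)
m=(np.abs(P[...,2]-.038)<.006)&(np.hypot(P[...,0]-.44,P[...,1]-.288)<.12)
print(cv2.minEnclosingCircle(P[m][:,:2].astype(np.float32)),m.sum())
c=capture("side");cv2.imwrite("pics/s4.png",c["frame"][...,::-1])
P=pts(c);x,y,_=get_state()["tcp_pos"];m=brass(c)&(np.hypot(P[...,0]-x,P[...,1]-y)<.065)&(P[...,2]<.21)&(P[...,2]>.06)
print(np.percentile(P[m][:,2],[1,3,50,97,99]))
E
```

```text
time_s 14.65
tcp_pos [0.43913211 0.28841113 0.17212888]
eef_rot [-1.79932122e+02  3.52291831e-02  9.81682205e+01]
contact_force [ 0.2970107  -0.13698956 -4.54544888]
moment [-0.20383965 -0.02410075 -0.0161728 ]
gripper_force 24.997517267474905
gripper_width 0.04004193644962611
j6 133.49545058885624
((0.43939009308815, 0.2870250344276428), 0.10304410755634308) 1064
[0.14315253 0.14450712 0.16825987 0.18589968 0.18658147]
```

View pics/s4.png

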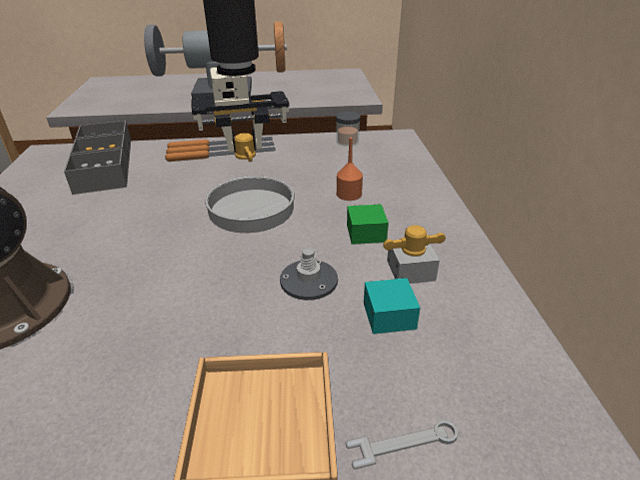

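The nut hangs upright in the jaws at (245,148) over the pan, and the gauge stud is bare at (308,262). The hub top at 187 mm puts its face about 32.5 mm below the TCP. Lowering it.

apply_moves(targets=[[0, 0, 0, 0.015, 0, 0, 0], [0, 0, 0, 0.03, 0, 0, 0], [0, 0, 0, 0.03, 0, 0, 0], [0, 0, 0, 0.025, 0, 0, 0], [0, 0, 0, 0.015, 0, 0, 0], [0, 0, 0, 0.01, 0, 0, 0], [0, 0, 0, 0.005, 0, 0, 0], [0, 0, 0, 0.0025, 0, 0, 0], [0, 0, 0, 0.001, 0, 0, 0], [0, 0, 0, 0.001, 0, 0, 0], [0, 0, 0, 0.001, 0, 0, 0]])

```text
time_s: 15.62
tcp_pos: [0.4406, 0.2884, 0.0383]
eef_rot: [179.9, -0.1, 98.1]
contact_force: [-0.2, 1.1, -4.3]
gripper_width: 0.0397
gripper_force: 25.0
```

apply_moves(targets=[[0, 0, 0, 0.001, 0, 0, 0], [0, 0, 0, 0.001, 0, 0, 0], [0, 0, 0, 0.0005, 0, 0, 0], [0, 0, 0, 0, 0, 0, 0]])

```text
time_s: 15.95
tcp_pos: [0.4403, 0.2882, 0.0358]
eef_rot: [180.0, -0.0, 98.1]
contact_force: [-2.2, -0.5, 3.6]
gripper_width: 0.0402
gripper_force: 25.0
```

apply_moves(targets=[[1, 0, 0, 0, 0, 0, 0], [1, 0, 0, 0, 0, 0, 0], [1, 0, 0, 0, 0, 0, 0], [1, 0, 0, 0, 0, 0, 0], [1, 0, 0, 0, 0, 0, 0], [1, 0, 0, 0, 0, 0, 0], [1, 0, 0, 0, 0, 0, 0], [1, 0, 0, 0, 0, 0, 0], [1, 0, 0, -0.005, 0, 0, 0], [1, 0, 0, -0.02, 0, 0, 0], [1, 0, 0, -0.035, 0, 0, 0], [1, 0, 0, -0.035, 0, 0, 0], [1, 0, 0, -0.035, 0, 0, 0], [1, 0, 0, -0.03, 0, 0, 0], [1, 0, 0, 0, 0, 0, 0], [1, 0, 0, 0, 0, 0, 0]])

```text
time_s: 17.28
tcp_pos: [0.4408, 0.2886, 0.1975]
eef_rot: [179.8, -0.2, 98.1]
contact_force: [-0.5, -0.3, -1.6]
gripper_width: 0.0876
gripper_force: 0.0
```

```bash
python3 st.py; python3 - <<'E'
from h import *
c=capture("side");print(nut(c,.44,.288),nut(c,.7545,.0237))
cv2.imwrite("pics/s5.png",c["frame"][...,::-1])
E
```

```text
time_s 17.2833
tcp_pos [0.44075093 0.28864679 0.1975187 ]
eef_rot [179.79779926  -0.20072853  98.09340366]
contact_force [-0.48114878 -0.28678762 -1.64830288]
moment [-0.13634233  0.05894419 -0.01152193]
gripper_force 0.0
gripper_width 0.0876182404511951
j6 133.51229549411588
{'n': 233, 'ztop': np.float64(0.050495263848431275), 'med': np.float64(0.04881599342800902), 'ctr': array([0.44112778, 0.28659114]), 'topmean': array([0.44067694, 0.28657696, 0.04878933]), 'wc': array([0.44151032, 0.28686542]), 'yaw': np.float64(104.32506394894298)} {'n': 908, 'ztop': np.float64(0.09763390306639387), 'med': np.float64(0.09636233722649873), 'ctr': array([0.75449812, 0.02341985]), 'topmean': array([0.75464425, 0.02235181, 0.09628059]), 'wc': array([0.75486915, 0.02401603]), 'yaw': np.float64(6.62977467469571)}
```

View pics/s5.png

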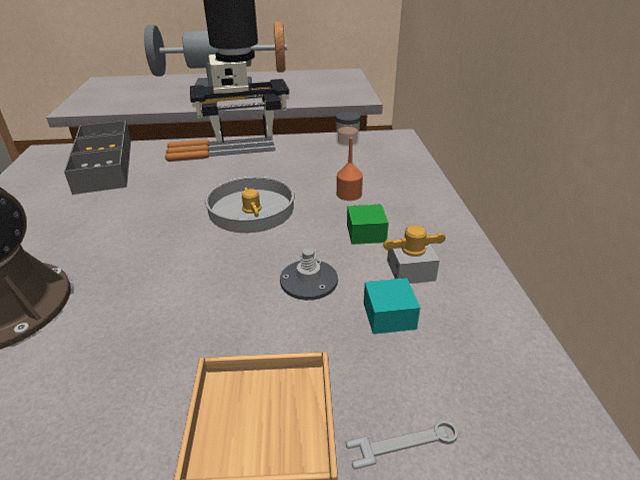

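The nut lies flat on its face in the pan at (251,202) with its top at 50 mm. The other nut is untouched on the block at (415,240), and the wrench and oiler have not moved.

```bash
python3 -c "from plant import *;print(close_job())"
```

```text
the job is handed in; nothing more can be done
None
```

The nut on the gauge stopped about 8 mm short of the shoulder, so I unscrewed it and set it flat on its open face in the round steel pan; the other nut, the wrench and the oil can were left where they were, and the job is handed in.

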